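# Dim the embroidery lamp to the sticker

### The arm

A 7-joint arm with a two-finger parallel gripper is mounted at the origin on the work surface. World frame = base frame: x ahead of the robot, y to its left, z up, the work surface at z = 0. Lengths are in m, angles in rad, forces in N, time in s.
With the tool pointing down it reaches from about 0.4 to 0.875 m from the base axis. Payload 19.3 kg.
Tool frame: the origin (TCP) lies at the very end of the fingers, on their centre line; the grasp point (between the pads) lies 19 mm behind it; z points along the fingers, y is the direction in which the jaws open and shut (so a half turn about z gives the same grasp; the last joint's range is limited). The gripper opens to 85 mm and grips with 20 to 120 N. Pads are 22 mm wide; open, the fingers measure 114 mm over their backs; the gripper's body (76 mm by 85 mm) begins 54 mm behind the grasp point. The pads swing forward as they close: fully open they stand 13 mm farther back than shut.
Start: joints at [1.034, 0.521, -0.036, 1.599, 0.021, 1.021, -0.113], TCP at [0.281, -0.558, 0.195] pointing down, gripper open.
Joint ranges: [-2.91, 2.91], [-0.3, 2.13], [-1.5, 1.42], [0.17, 2.43], [-1.26, 4.41], [0.16, 1.93], [-2.52, 2.52]. Speed limits (rad/s): [1.89, 1.89, 2.39, 2.39, 3.01, 3.01, 3.01].

### API

Orientations are given as [roll, pitch, yaw] about the fixed x, y, z axes, in that order (R = Rz(yaw) Ry(pitch) Rx(roll)).
In Python, from workcell import bot, grab_frame, calibration, workorder gives the robot as it stands.
- The arm moves only by the tool move_arm, never from a script. Its arguments are lists of equal length, an entry for each row: "jaw": the closure in counts, from 0 (fully open) to 255 (shut); "dp": the shift along the tool's x, y, z in units of 800 mm (1.0 is 800 mm), a list of three; "rotation": the turn, a rotation vector about the tool's x, y, z in units of pi rad (1.0 is pi rad), a list of three. In form: {"jaw": [jaw, ...], "dp": [[dx, dy, dz], ...], "rotation": [[rx, ry, rz], ...]}. A call has 1 to 10 rows; each row shifts and turns the commanded pose from where the row before left it, along the tool's axes as they then stand; what a row does not reach is not made up. A row lasts 1/8 s, in which the tool goes at most 62.5 mm and 10.7 degrees, less where a joint would pass 70% of its speed; a pose out of reach is approached as far as the arm can. A call with a number of a shift or a turn outside -1 to 1 is refused whole. A call with a gripper value outside its range is refused whole. The fingers move at their own pace and stop on an object; "squeeze" is the grip in N (left out, the last holds). Time passes only in rows, so rows that do not move let the fingers close. It gives the time, the measured TCP pose, the force and the opening at its end, in the units of the state.
- bot.observe(): the state, without advancing time (a new reading comes with each control period).
- grab_frame(name): name is "side" or "top" or "wrist"; returns the picture (400x640x3 uint8, blue, green, red); there is no depth.
- calibration(name): a dict with "camera_matrix" (3x3 intrinsics, pixels), "dist" ([k1, k2, p1, p2, k3] as OpenCV has them; the pictures are not rectified), "T" (4x4, takes a point from camera to world coordinates). Camera axes: x right, y down, z forward; pixel columns grow to the right and rows downward; lengths in m; the calibration is good to about 2 mm. A picture is of the moment at which its call begins: read the wrist's pose just before it. calibration takes no time and is no camera call; for the wrist camera it gives the pose at the moment of the call.
- workorder.job_done(): hands the job in, once; it reports no verdict.
The state is a dict: "clock": time; "qpos": joint angles; "qd": joint speeds; "joint_efforts": joint torques, N m; "position": TCP position; "tool_rot": TCP orientation; "force": force on the tool from outside, world axes, zero at the start; "moment": the same for the moment, N m; "grip_width": finger opening in m.
Only numpy, scipy, OpenCV 4.12 (cv2) and the standard library are available. Lean on these libraries where they do the work, as an engineer would, in place of code of your own. Each camera call takes 0.05 s, during which the arm holds its last target. There are 200 camera calls.

### The job

Set the lamp for evening embroidery: slide the yellow grip of the lamp dimmer along its slot until it is level with the green stickers beside that slot, then let go of it. Leave the blue grip of the fan regulator and the glass votive cup where they are.

Things in the scene. Friction and masses are not known exactly. Their poses are not given: they have to be found in the camera images.
- lamp_grip_top (a point): Centre of the top of the lamp dimmer's yellow grip: a block 24 mm across the slot (x), 22 mm along it (y), from 34 to 66 mm above the table. It slides along y only, up to 65 mm either side of the box's centre, with about 2 N friction, and stays where left. Starts in the -y half. The box is grey, fixed, 80 mm (x) by 200 mm (y), 30 mm tall, slot along its middle. z up.
- lamp_mark (a point): Target: point on the lamp dimmer's slot line midway between two flat green stickers, one each side of the slot, 31 mm above the table. Each is 16 mm across (x) by 10 mm along the slot (y), centred 29 mm from the slot line, and cannot be shifted. Axes as the grip's. The stickers lie to +y of the starting grip, which is level with them when both points agree along y.
- fan_grip_top (a point): Centre of the top of the fan regulator's blue grip, 66 mm above the table. The regulator is the same grey box with the same green stickers and an equal grip, but blue; it stands to the left or right of the lamp dimmer. To be left alone. x across its slot, y along it.
- votive: Amber glass votive cup, an open cup 62 mm tall, 54 mm wide at the foot and 66 mm at the rim, standing loose on the table beyond the two boxes; origin at the centre of its underside, z up. To be left alone.
There are look-alikes about, which are no part of the job. What is shaped like the part that bears lamp_grip_top but purple is not meant.

How it is judged:
By the outcome, as a careful person would: the job done as asked, in the order asked, and still so for the second after the job is handed in, with the robot touching nothing.
It also fails if it takes over 27 s, if anything falls off the work surface, if the arm or the gripper's body presses on something with over 40 N, if the wrist force passes 120 N, or if a joint passes its speed limit or range.

## Working session

There is one attempt and no reset: what is moved stays moved. The work goes in short steps, Python scripts to look and compute and a tool call to move; the robot and the scene stay as the last step left them, time stands still between calls to the robot, and variables do not carry over. Pictures are saved under pics/ and viewed, about 8 in all and at most 12, crops included, and the job is handed in when it is done.

Besides the shell and the picture viewer there is one more tool, called after ">>>" in YAML: its name, and indented under it one key for each argument. move_arm: Moves the arm, as the interface text tells. Shifts and turns lie within -1 to 1; 1 stands for 800 mm of shift or pi rad of turn. Its arguments: {"type":"object","properties":{"jaw":{"type":"array","items":{"type":"number"}},"dp":{"type":"array","items":{"type":"array","items":{"type":"number","minimum":-1,"maximum":1}}},"rotation":{"type":"array","items":{"type":"array","items":{"type":"number","minimum":-1,"maximum":1}}},"squeeze":{"type":"number"}},"required":["jaw","dp","rotation"]}

```bash
mkdir -p pics; cat > h.py <<'E'
import numpy as np, cv2
from workcell import bot, grab_frame, calibration, workorder
def ray(c,uv):
    K=np.array(c["camera_matrix"]);d=np.array(c["dist"]);T=np.array(c["T"])
    p=cv2.undistortPoints(np.array([[uv]],float),K,d)[0,0]
    return T[:3,3],T[:3,:3]@np.array([p[0],p[1],1])
def onz(c,uv,z):
    o,r=ray(c,uv);return o+r*(z-o[2])/r[2]
def proj(c,P):
    T=np.linalg.inv(np.array(c["T"]));rv=cv2.Rodrigues(T[:3,:3])[0]
    return cv2.projectPoints(np.array([P],float),rv,T[:3,3],np.array(c["camera_matrix"]),np.array(c["dist"]))[0][0,0]
E
python3 - <<'E'
from h import *
for n in("top","side"):
    cv2.imwrite(f"pics/{n}1.png",grab_frame(n)); print(n,np.round(calibration(n)["T"],3).tolist())
print(bot.observe())
E
```

```text
top [[0.028, -0.981, 0.19, 0.35], [-0.999, -0.024, 0.023, -0.072], [-0.018, -0.191, -0.982, 1.024], [0.0, 0.0, 0.0, 1.0]]
side [[0.999, -0.04, 0.024, 0.522], [-0.046, -0.73, 0.682, -0.738], [-0.009, -0.682, -0.731, 0.821], [0.0, 0.0, 0.0, 1.0]]
{'clock': 0.1, 'qpos': array([ 1.03379076,  0.52196068, -0.03630816,  1.59992043,  0.02123535,
        1.02108997, -0.11278204]), 'qd': array([-0.00074861, -0.00155248,  0.00152974, -0.0015414 , -0.00049519,
        0.00113428, -0.00109438]), 'joint_efforts': array([ 2.68004544e-03, -9.28497791e+01,  1.98360801e+00, -3.70536268e+01,
        1.81465043e-02,  5.32059858e-03,  7.52690062e-05]), 'position': array([ 0.28107786, -0.55787267,  0.19499057]), 'tool_rot': array([-3.14060558e+00,  1.07726481e-04,  4.66813821e-01]), 'force': array([-0.20970419,  0.27329978, -0.00750838]), 'moment': array([-0.04018035, -0.0220836 ,  0.03856433]), 'grip_width': 0.0853300430383602}
```

View pics/top1.png

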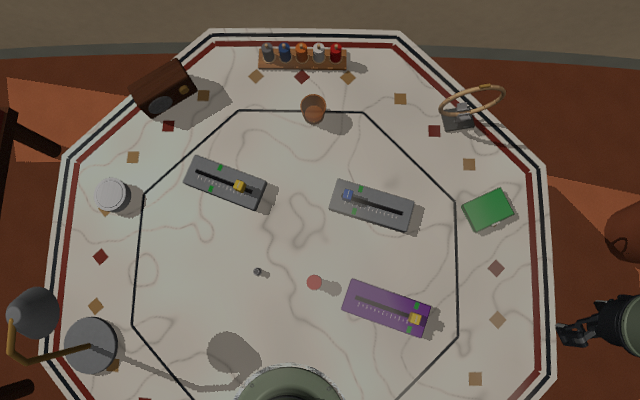

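View pics/side1.png

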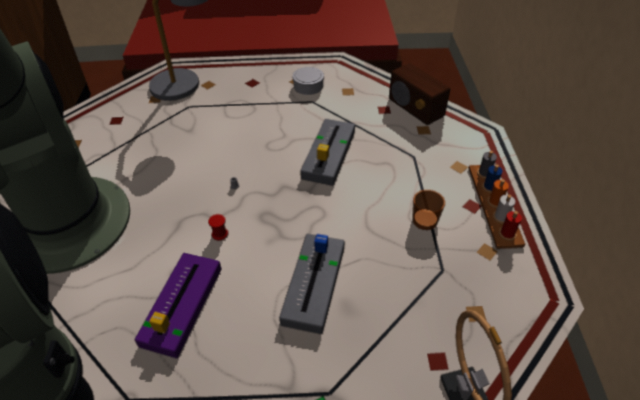

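The top view shows three candidates:
- Grey box with a yellow grip at (239,186) and stickers at (220,167) and (211,189).
- Grey box with a blue grip at (347,195), which is the fan regulator.
- Purple box with a yellow grip at (415,319), which is a look-alike.

The lamp dimmer is the grey box with the yellow grip. I'll confirm it in an enlarged crop and measure it.

```bash
cat > m.py <<'E'
from h import *
def blobs(im,lo,hi,box,amin=8):
    h=cv2.cvtColor(im,cv2.COLOR_BGR2HSV);m=cv2.inRange(h,lo,hi)
    z=np.zeros_like(m);x0,y0,x1,y1=box;z[y0:y1,x0:x1]=m[y0:y1,x0:x1]
    n,l,s,c=cv2.connectedComponentsWithStats(z)
    return [(np.round(c[i],1).tolist(),s[i].tolist()) for i in range(1,n) if s[i,4]>=amin]
E
python3 - <<'E'
from m import *
B={"top":(175,145,285,220),"side":(290,110,365,190)}
for n in B:
    im=cv2.imread(f"pics/{n}1.png");c=calibration(n)
    for nm,lo,hi,z in(("y",(18,120,90),(32,255,255),.066),("g",(45,90,40),(80,255,255),.031)):
        for b in blobs(im,lo,hi,B[n]): print(n,nm,b,np.round(onz(c,b[0],z),4))
im=cv2.imread("pics/top1.png")[145:220,175:285];cv2.imwrite("pics/c1.png",cv2.resize(im,None,fx=7,fy=7,interpolation=cv2.INTER_CUBIC))
E
```

```text
top y ([238.0, 184.9], [233, 180, 11, 11, 78]) [0.5594 0.1364 0.066 ]
top g ([219.7, 167.1], [217, 164, 6, 7, 23]) [0.6117 0.1935 0.031 ]
top g ([210.4, 188.2], [208, 185, 6, 7, 26]) [0.557 0.213 0.031]
side y ([322.5, 147.3], [317, 144, 12, 8, 69]) [0.5611 0.1352 0.066 ]
side g ([319.5, 136.9], [317, 135, 6, 4, 19]) [0.5576 0.2138 0.031 ]
side g ([343.1, 141.3], [340, 140, 7, 4, 23]) [0.6126 0.1945 0.031 ]
```

View pics/c1.png

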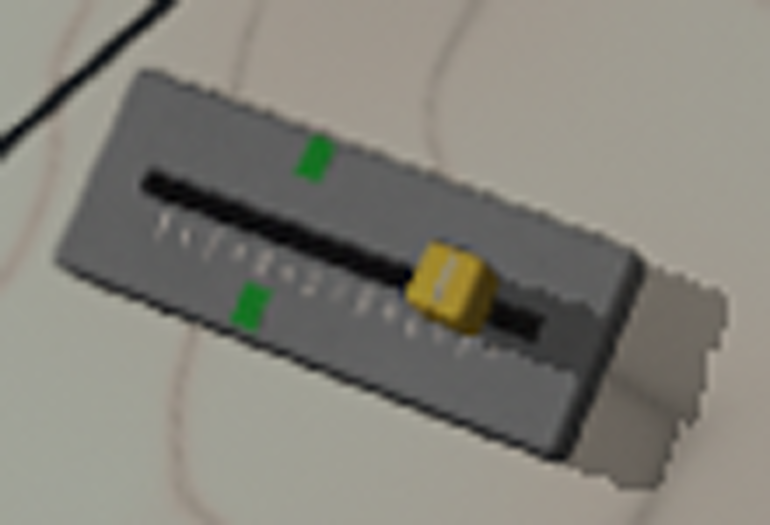

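The crop confirms it: a grey box with a yellow grip, and green stickers on the +y side of the grip. The mark is at about (0.585,0.204) and the grip at (0.560,0.136). The slot is yawed about -19.5°, leaving about 72 mm to travel. First I'll turn the tool so the jaws open along the slot.

>>> move_arm:
  jaw: [0, 0, 0, 0, 0]
  dp:
    - [0, 0, 0]
    - [0, 0, 0]
    - [0, 0, 0]
    - [0, 0, 0]
    - [0, 0, 0]
  rotation:
    - [0, 0, 0.0514]
    - [0, 0, 0.0514]
    - [0, 0, 0.0514]
    - [0, 0, 0.0514]
    - [0, 0, 0.0514]

```text
clock: 0.72
position: [0.2812, -0.5579, 0.1952]
tool_rot: [-3.141, 0.001, -0.346]
force: [0.4, -0.2, 0.3]
grip_width: 0.0853
```

```bash
cat > go.py <<'E'
from h import *
import sys
from scipy.spatial.transform import Rotation as R
s=bot.observe();t=np.array(eval(sys.argv[1]))
d=R.from_euler("xyz",s["tool_rot"]).inv().apply(t-s["position"])
print(s["clock"],s["position"],s["tool_rot"],s["force"],s["grip_width"],"units",np.round(d/.8,4))
E
python3 go.py "[.560,.1358,.150]"
```

```text
0.725 [ 0.28117582 -0.55791829  0.19516505] [-3.14113565e+00  5.01127727e-04 -3.45933069e-01] [ 0.38211706 -0.1814656   0.30581238] 0.0853490174726894 units [ 0.0339 -0.9339  0.0569]
```

>>> move_arm:
  jaw: [0, 0, 0, 0, 0, 0, 0, 0, 0, 0]
  dp:
    - [0.0017, -0.0467, 0]
    - [0.0017, -0.0467, 0]
    - [0.0017, -0.0467, 0]
    - [0.0017, -0.0467, 0]
    - [0.0017, -0.0467, 0]
    - [0.0017, -0.0467, 0]
    - [0.0017, -0.0467, 0]
    - [0.0017, -0.0467, 0]
    - [0.0017, -0.0467, 0]
    - [0.0017, -0.0467, 0]
  rotation:
    - [0, 0, 0]
    - [0, 0, 0]
    - [0, 0, 0]
    - [0, 0, 0]
    - [0, 0, 0]
    - [0, 0, 0]
    - [0, 0, 0]
    - [0, 0, 0]
    - [0, 0, 0]
    - [0, 0, 0]

```text
clock: 1.98
position: [0.4191, -0.2093, 0.1954]
tool_rot: [-3.142, 0.0, -0.341]
force: [0.8, -1.5, -0.2]
grip_width: 0.0853
```

>>> move_arm:
  jaw: [0, 0, 0, 0, 0, 0, 0, 0, 0, 0]
  dp:
    - [0.0017, -0.0467, 0]
    - [0.0017, -0.0467, 0]
    - [0.0017, -0.0467, 0]
    - [0.0017, -0.0467, 0]
    - [0.0017, -0.0467, 0]
    - [0.0017, -0.0467, 0]
    - [0.0017, -0.0467, 0]
    - [0.0017, -0.0467, 0]
    - [0.0017, -0.0467, 0]
    - [0.0017, -0.0467, 0]
  rotation:
    - [0, 0, 0]
    - [0, 0, 0]
    - [0, 0, 0]
    - [0, 0, 0]
    - [0, 0, 0]
    - [0, 0, 0]
    - [0, 0, 0]
    - [0, 0, 0]
    - [0, 0, 0]
    - [0, 0, 0]

```text
clock: 3.22
position: [0.5567, 0.1382, 0.1953]
tool_rot: [3.141, 0.0, -0.341]
force: [-0.2, 0.2, -0.5]
grip_width: 0.0856
```

```bash
python3 go.py "[.560,.1358,.150]"; python3 - <<'E'
from m import *
c=calibration("wrist");im=grab_frame("wrist");cv2.imwrite("pics/w1.png",im)
for nm,lo,hi,z in(("y",(18,120,90),(32,255,255),.066),("g",(45,90,40),(80,255,255),.031)):
    for b in blobs(im,lo,hi,(0,0,640,400),60): print(nm,b,np.round(onz(c,b[0],z),4))
E
```

```text
3.225 [0.55671142 0.13815364 0.19526372] [ 3.14129186e+00  3.69724032e-04 -3.40652223e-01] [-0.19260572  0.20587575 -0.48776445] 0.08562602488897568 units [0.0049 0.0014 0.0566]
y ([322.3, 177.3], [312, 165, 21, 24, 408]) [0.5618 0.1371 0.066 ]
g ([572.5, 79.8], [567, 72, 12, 17, 172]) [ 0.5661 -0.1582  0.031 ]
g ([563.9, 133.8], [559, 126, 11, 16, 147]) [ 0.5098 -0.1423  0.031 ]
g ([262.0, 147.9], [258, 141, 9, 15, 132]) [0.612  0.1947 0.031 ]
g ([264.9, 195.2], [261, 189, 9, 13, 113]) [0.5575 0.2137 0.031 ]
```

View pics/w1.png

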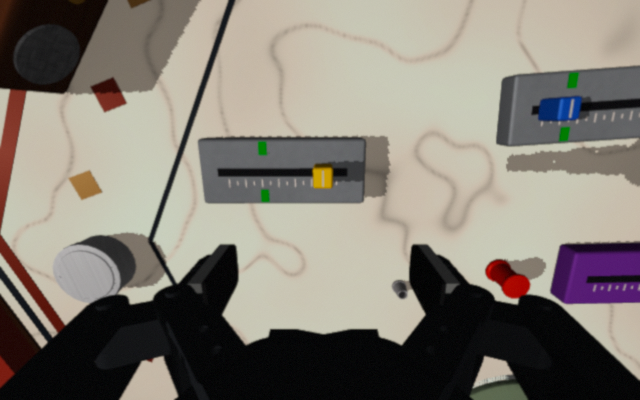

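The wrist view agrees with the other cameras: grip at (322,177), stickers at (262,148) and (265,195). I'll descend and check before closing.

>>> move_arm:
  jaw: [0, 0, 0, 0, 0, 0, 0, 0, 0]
  dp:
    - [0.003, 0.0003, 0.02]
    - [0.003, 0.0003, 0.03]
    - [0, 0, 0.03]
    - [0, 0, 0.03]
    - [0, 0, 0.03]
    - [0, 0, 0.03]
    - [0, 0, 0.018]
    - [0, 0, 0.01]
    - [0, 0, 0]
  rotation:
    - [0, 0, 0]
    - [0, 0, 0]
    - [0, 0, 0]
    - [0, 0, 0]
    - [0, 0, 0]
    - [0, 0, 0]
    - [0, 0, 0]
    - [0, 0, 0]
    - [0, 0, 0]

```text
clock: 4.4
position: [0.5608, 0.1347, 0.0369]
tool_rot: [3.141, 0.0, -0.341]
force: [-0.7, -0.7, 0.2]
grip_width: 0.0852
```

>>> move_arm:
  jaw: [120, 150, 180, 255, 255, 255, 255, 255]
  dp:
    - [0, 0, 0]
    - [0, 0, 0]
    - [0, 0, 0]
    - [0, 0, 0]
    - [0, 0, 0]
    - [0, 0, 0]
    - [0, 0, 0]
    - [0, 0, 0]
  rotation:
    - [0, 0, 0]
    - [0, 0, 0]
    - [0, 0, 0]
    - [0, 0, 0]
    - [0, 0, 0]
    - [0, 0, 0]
    - [0, 0, 0]
    - [0, 0, 0]
  squeeze: 25

```text
clock: 5.4
position: [0.5609, 0.135, 0.0371]
tool_rot: [3.142, 0.0, -0.341]
force: [0.3, 0.6, -0.1]
grip_width: 0.0004
```

```bash
python3 go.py "[.5848,.2040,.0375]"
```

```text
5.4 [0.56085843 0.13495513 0.03708646] [ 3.14155069e+00  2.57923220e-05 -3.40671535e-01] [ 0.3375509   0.55624017 -0.14800614] 0.0003893294790588279 units [-0.0006 -0.0913 -0.0005]
```

The opening reads 0, so the fingers closed on nothing. I'll look before moving.

```bash
python3 - <<'E'
from m import *
a=grab_frame("wrist");b=grab_frame("side");t=grab_frame("top")
for n,im,bx in(("wrist",a,(0,0,640,400)),("side",b,(270,80,380,200)),("top",t,(160,130,300,230))):
    c=calibration(n)
    for q in blobs(im,(18,120,60),(32,255,255),bx): print(n,"y",q,np.round(onz(c,q[0],.066),4))
r=lambda im,f:cv2.resize(im,None,fx=f,fy=f,interpolation=cv2.INTER_CUBIC)
cv2.imwrite("pics/m2.png",np.vstack([np.hstack([r(b[80:200,270:380],3),r(t[120:240,160:300],3)[:, :420]]),cv2.resize(a,(750,469))[200:420]]))
E
```

```text
wrist y ([317.7, 223.7], [299, 209, 40, 35, 1038]) [0.5726 0.1339 0.066 ]
side y ([322.2, 151.9], [317, 145, 13, 15, 137]) [0.5596 0.1197 0.066 ]
top y ([239.4, 189.6], [235, 187, 9, 6, 29]) [0.548  0.1322 0.066 ]
```

View pics/m2.png

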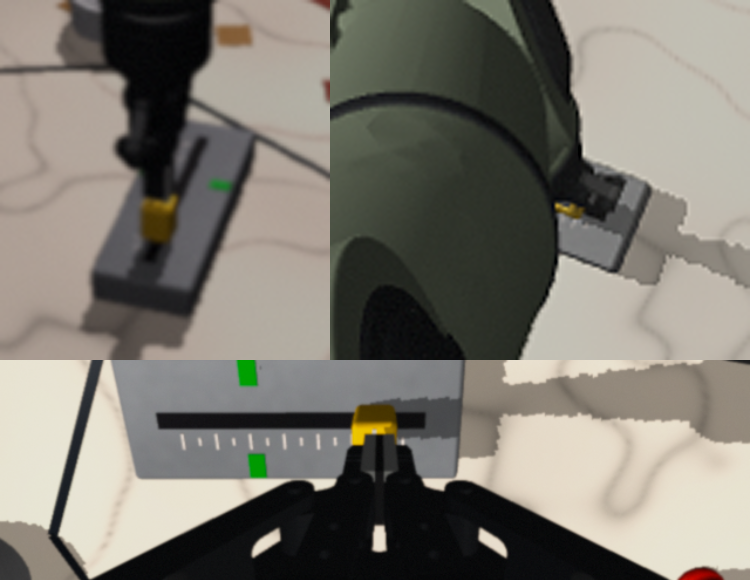

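```bash
python3 - <<'E'
from m import *
s=bot.observe();p=s["position"]
for n in("wrist","side","top"): 
    c=calibration(n);print(n,proj(c,p),proj(c,p+[0,0,.03]),"expected grip top",proj(c,[.561,.136,.066]), "cam",np.array(c["T"])[:3,3].round(4))
a=grab_frame("wrist");b=grab_frame("side")
for n,im in(("wrist",a),("side",b)):
    q=proj(calibration(n),p);cv2.circle(im,tuple(int(round(v)) for v in q),2,(0,0,255),-1)
r=lambda im,f:cv2.resize(im,None,fx=f,fy=f,interpolation=cv2.INTER_CUBIC)
cv2.imwrite("pics/m3.png",np.hstack([r(b[110:190,290:355],6),r(a[170:290,260:380],4)]))
E
```

```text
wrist [322.95979463 224.30565722] [322.95326322 243.45667688] expected grip top [321.18825169 242.99033374] cam [0.6251 0.1122 0.2158]
side [322.49506026 157.00458035] [322.41855514 146.97804502] expected grip top [322.45595009 147.05368056] cam [ 0.5224 -0.7376  0.8211]
top [240.94760737 186.87578922] [238.5177716  184.19527667] expected grip top [238.19555051 184.2352659 ] cam [ 0.3496 -0.072   1.0244]
```

View pics/m3.png

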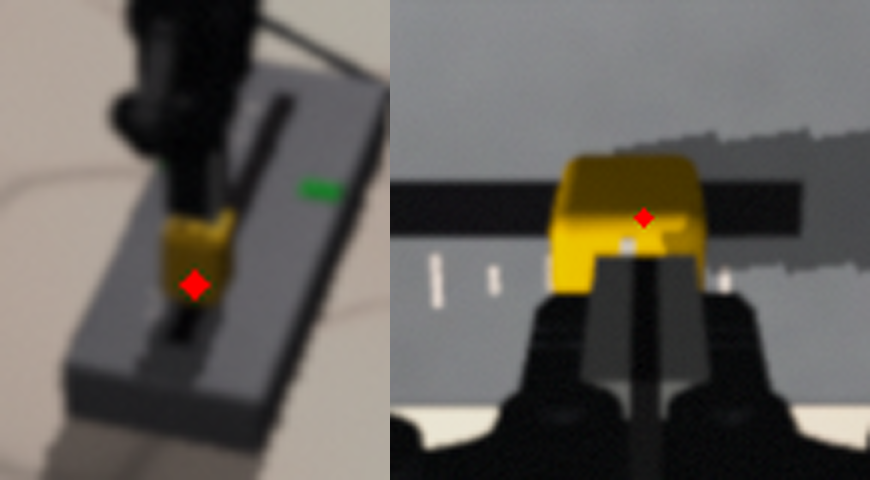

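The grip hasn't moved; it is still centred at about (318,224) in the wrist view. The shut fingers stand just above its top, and in the side view they end near row 146, which is z≈0.067–0.07. So the real fingertips end about 30 mm short of the reported TCP. I'll open, go 24 mm lower and close again.

>>> move_arm:
  jaw: [0, 0, 0, 0, 0, 0]
  dp:
    - [0, 0, 0]
    - [0, 0, 0]
    - [0, 0, 0]
    - [0, 0, 0]
    - [0, 0, 0]
    - [0, 0, 0]
  rotation:
    - [0, 0, 0]
    - [0, 0, 0]
    - [0, 0, 0]
    - [0, 0, 0]
    - [0, 0, 0]
    - [0, 0, 0]

```text
clock: 6.4
position: [0.5609, 0.135, 0.0371]
tool_rot: [-3.142, -0.0, -0.341]
force: [-0.2, 0.2, 0.3]
grip_width: 0.085
```

>>> move_arm:
  jaw: [0, 0, 0, 0, 0, 0]
  dp:
    - [0, 0, 0.006]
    - [0, 0, 0.006]
    - [0, 0, 0.006]
    - [0, 0, 0.006]
    - [0, 0, 0.006]
    - [0, 0, 0]
  rotation:
    - [0, 0, 0]
    - [0, 0, 0]
    - [0, 0, 0]
    - [0, 0, 0]
    - [0, 0, 0]
    - [0, 0, 0]

```text
clock: 7.15
position: [0.5606, 0.1349, 0.0127]
tool_rot: [3.141, 0.001, -0.341]
force: [0.0, 1.0, -0.1]
grip_width: 0.0855
```

>>> move_arm:
  jaw: [120, 160, 200, 255, 255, 255, 255]
  dp:
    - [0, 0, 0]
    - [0, 0, 0]
    - [0, 0, 0]
    - [0, 0, 0]
    - [0, 0, 0]
    - [0, 0, 0]
    - [0, 0, 0]
  rotation:
    - [0, 0, 0]
    - [0, 0, 0]
    - [0, 0, 0]
    - [0, 0, 0]
    - [0, 0, 0]
    - [0, 0, 0]
    - [0, 0, 0]
  squeeze: 25

```text
clock: 8.02
position: [0.561, 0.1351, 0.0133]
tool_rot: [-3.141, -0.0, -0.341]
force: [-0.7, 1.0, 5.4]
grip_width: 0.0214
```

```bash
python3 go.py "[.5848,.2040,.0135]"
```

```text
8.025 [0.56101008 0.13511997 0.01334534] [-3.14129460e+00 -2.70690516e-04 -3.40534127e-01] [-0.70390363  0.99444097  5.38426325] 0.021373437042680882 units [-0.0007 -0.0911 -0.0002]
```

The grip is held, with an opening of 21.4 mm. Next I'll slide it about 73 mm along the slot, rising 1 mm at the start.

>>> move_arm:
  jaw: [255, 255, 255, 255, 255, 255, 255, 255, 255, 255]
  dp:
    - [0, -0.005, -0.001]
    - [0, -0.01, 0]
    - [0, -0.014, 0]
    - [0, -0.014, 0]
    - [-0.0003, -0.014, 0]
    - [-0.0003, -0.014, 0]
    - [0, -0.01, 0]
    - [0, -0.0071, 0]
    - [0, -0.003, 0]
    - [0, 0, 0]
  rotation:
    - [0, 0, 0]
    - [0, 0, 0]
    - [0, 0, 0]
    - [0, 0, 0]
    - [0, 0, 0]
    - [0, 0, 0]
    - [0, 0, 0]
    - [0, 0, 0]
    - [0, 0, 0]
    - [0, 0, 0]

```text
clock: 9.28
position: [0.5854, 0.2046, 0.0136]
tool_rot: [-3.141, -0.001, -0.34]
force: [7.1, -2.5, -17.2]
grip_width: 0.0215
```

```bash
python3 go.py "[.5848,.2040,.0142]"
```

```text
9.275 [0.58538453 0.20464097 0.01355695] [-3.14112315e+00 -7.10590511e-04 -3.40188704e-01] [  7.07838323  -2.49255034 -17.19176656] 0.02154974440146396 units [-0.0004  0.001  -0.0008]
```

>>> move_arm:
  jaw: [160, 80, 0, 0, 0, 0]
  dp:
    - [0, 0, 0]
    - [0, 0, 0]
    - [0, 0, 0]
    - [0, 0, 0]
    - [0, 0, 0]
    - [0, 0, 0]
  rotation:
    - [0, 0, 0]
    - [0, 0, 0]
    - [0, 0, 0]
    - [0, 0, 0]
    - [0, 0, 0]
    - [0, 0, 0]

```text
clock: 10.02
position: [0.5848, 0.2038, 0.0139]
tool_rot: [-3.142, -0.0, -0.341]
force: [-0.2, 0.9, 0.8]
grip_width: 0.0855
```

>>> move_arm:
  jaw: [0, 0, 0, 0, 0, 0, 0, 0]
  dp:
    - [0, 0, -0.01]
    - [0, 0, -0.03]
    - [0, 0, -0.04]
    - [0, 0, -0.04]
    - [0, 0, -0.04]
    - [0, 0, -0.04]
    - [0, 0, -0.03]
    - [0, 0, 0]
  rotation:
    - [0, 0, 0]
    - [0, 0, 0]
    - [0, 0, 0]
    - [0, 0, 0]
    - [0, 0, 0]
    - [0, 0, 0]
    - [0, 0, 0]
    - [0, 0, 0]

```text
clock: 11.02
position: [0.5856, 0.2041, 0.2003]
tool_rot: [-3.139, -0.003, -0.341]
force: [1.1, 0.1, 0.6]
grip_width: 0.0856
```

```bash
python3 - <<'E'
from m import *
im={n:grab_frame(n) for n in("wrist","side","top")}
B={"wrist":(200,80,450,300),"side":(290,110,365,190),"top":(175,145,285,220)}
for n in B:
    c=calibration(n);g=[]
    for q in blobs(im[n],(45,90,40),(80,255,255),B[n],15):
        P=onz(c,q[0],.031);g.append(P);print(n,"g",q[0],P.round(4))
    h=cv2.cvtColor(im[n],cv2.COLOR_BGR2HSV)
    for q in blobs(im[n],(18,100,60),(32,255,255),B[n]):
        P=onz(c,q[0],.066);print(n,"y",q,P.round(4))
        if len(g)==2:
            a=max(g,key=lambda p:p[0])-min(g,key=lambda p:p[0]);a/=np.linalg.norm(a);d=P-(g[0]+g[1])/2
            print("  along",d@[-a[1],a[0],0],"across",d[:2]@a[:2])
w=im["wrist"][90:290,220:440];t=im["top"][145:220,175:285]
cv2.imwrite("pics/f.png",np.hstack([cv2.resize(w,(440,400),interpolation=3),cv2.resize(im["side"][100:200,280:370],(360,400),interpolation=3)]))
print(bot.observe()["clock"])
E
```

```text
wrist g [323.1, 152.0] [0.6109 0.1941 0.031 ]
wrist g [323.5, 198.9] [0.556 0.213 0.031]
wrist y ([323.1, 180.4], [313, 168, 21, 25, 439]) [0.5855 0.2031 0.066 ]
  along 0.00026136698404058276 across 0.0020693395237461206
side g [319.5, 136.9] [0.5576 0.2138 0.031 ]
side g [343.1, 141.3] [0.6126 0.1945 0.031 ]
side y ([330.8, 131.8], [326, 125, 12, 15, 148]) [0.5829 0.1885 0.066 ]
  along -0.015490459124623324 across 0.003103349190215829
top g [219.6, 167.2] [0.6114 0.1937 0.031 ]
top g [210.4, 188.2] [0.557 0.213 0.031]
top y ([212.8, 175.9], [206, 170, 14, 13, 117]) [0.5802 0.1994 0.066 ]
  along -0.005051580978131844 across -0.0024994902376346832
11.175
```

View pics/f.png

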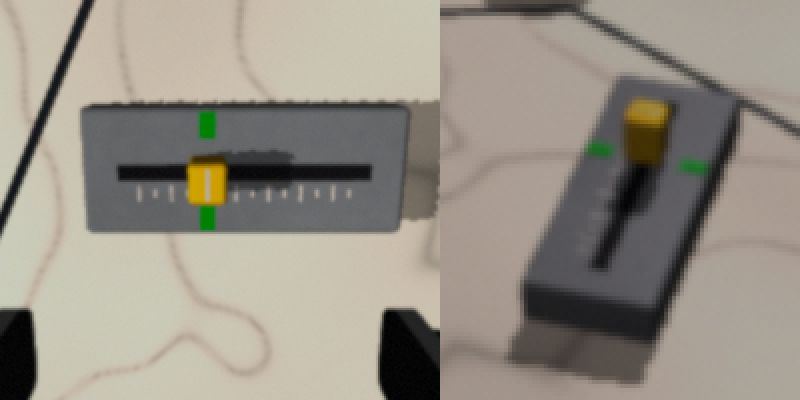

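The wrist view looks straight across the slot. It shows the grip at column 323.1 and the stickers at columns 323.1 and 323.5, so they are level to about 0.3 mm. The side and top colour blobs include the grip's shaded side faces this time, so their along-slot offsets are biased. I'm handing the job in.

```bash
python3 - <<'E'
from m import *
for n,f in(("top",(310,170,420,235)),("side",(280,230,350,330))):
    im=grab_frame(n)
    print(n,[ [b[0] for b in blobs(i,(100,120,50),(125,255,255),f)] for i in(cv2.imread(f"pics/{n}1.png"),im)])
print(workorder.job_done())
E
```

```text
top [[], []]
side [[[321.0, 239.6]], [[321.0, 239.7]]]
the job is handed in; nothing more can be done
None
```

The yellow grip of the lamp dimmer is now level with its green stickers and released. I handed the job in at about 11.3 s of the 27 s allowed, with the gripper open and well above everything.

- **First grasp:** it closed on nothing. The real fingertips appeared to end about 30 mm short of the reported tool point, so they shut just above the grip. I went 24 mm lower and gripped it properly, with the fingers 21.4 mm apart. I then slid it about 73 mm along the slot.
- **Force:** during the slide the wrist force reading reached about 19 N, mostly vertical. It fell back to near zero after release.
- **Lamp grip:** the last wrist view, looking straight across the slot, put the grip within about 0.3 mm of level with the stickers.
- **Disagreeing checks:** the side and top views gave offsets of -15 mm and -5 mm along the slot. I did not rely on them, because their colour masks also took in the grip's shaded side faces.
- **Fan grip:** the blue grip did not move in the side view (239.6 before, 239.7 px after). My colour mask found nothing in the top view, so that check told me nothing.
- **Votive cup:** the arm never went near it, but I did not measure it again at the end.

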